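# Open the captive vent cap of a solvent tin

### The job

Open the vent of the light, loose solvent tin on the bench mat: fold its hinged dark steel tab all the way back first, then unscrew the black captive cap underneath (anticlockwise from above) until it comes up to its stop. The cap is stiffer than the tin's own grip on the mat, so push down on it while you turn, slowly and enough that the tin does not turn along, but without ramming it (much over 30 N dents it), and leave the tin standing upright where it was, with the meter, spool and paste jar undisturbed.

Things in the scene. Friction and masses are not known exactly. Their poses are not given: they have to be found in the camera images.
- tin: loose, nearly empty aluminium solvent tin, 0.4 to 0.6 kg, 90 mm diameter, on four rubber feet 40 mm off its axis. Origin: centre of its underside, z up. Flat rim 89 mm up; cap on the axis, its underside 101 to 109 mm up. Hinge post (20 mm wide in y) at +x, 50 mm out. The tab's free end points to -x. Unpressed it slides or turns under a few newtons; pulling the crossbar up with over 2 N tips it.
- hinge (a point): the tab's hinge axis at mid-width, fixed on the tin: 44 mm along the tin's +x from its axis and 146 mm above its underside; the hinge line is the tin's y axis
- tab (a joint): angle of the flip tab, rad: 0 level over the cap, growing as its free end rises, 1.57 upright, 2.5 folded back at its stop. Friction hinge: it stays where it is left and takes about 0.4 N at the crossbar. Shut, it covers the cap so that the cap cannot be gripped
- crossbar (a point): centre of the bar at the tab's free end, 100 mm from the hinge line. Dark steel tab: plate 56 mm wide, 4 mm thick, to 72 mm from the hinge; stem 10 mm wide; then a round bar, 10 mm diameter, 28 mm long along the hinge line. Pinched end to end it turns only stiffly: pinch it for the first 1 rad, then let go and push it over from the robot's side, or the tin tips
- cap (a joint): angle of the screw cap, rad: 0 screwed tight, growing as it is unscrewed (anticlockwise from above), 2.4 at its stop, beyond which only the tin turns. Friction torque 0.32 N m all the way: unpressed, the tin turns along with the cap; a steady downward push of 14 to 20 N on the cap keeps the tin still. More than one turn of the wrist: regrasp
- cap_top (a point): centre of the cap's top face; its z axis is the cap's axis. The cap is black ribbed plastic, 36 mm diameter and 28 mm high with straight sides, captive on the tin; it rises 0.8 mm per rad unscrewed. It has 8 mm of loose up-and-down play on its thread and starts anywhere in it (about 1.5 N moves it): push it down until it is home and the load rises
- mat: black rubber bench mat, fixed, 360 x 440 x 4 mm, origin at the centre of its underside; the tin stands on its top face
- meter: bystander: blue handheld multimeter lying flat, 170 x 85 x 42 mm, loose, origin at the centre of its underside
- spool: bystander: steel-grey solder spool standing on end, 56 mm diameter, 46 mm high, loose, origin at the centre of its underside
- paste: bystander: white paste jar with metal lid, 60 mm diameter, 35 mm high, loose, origin at the centre of its underside
There are look-alikes about, which are no part of the job. Several things have the shape of the tin; the one meant has the colours described above.

How it is judged:
By the outcome, as a careful person would: the job done as asked, in the order asked, and still so for the second after the job is handed in, with the robot touching nothing.
It also fails if it takes over 72 s, if anything falls off the work surface, if the arm or the gripper's body presses on something with over 40 N, if the wrist force passes 120 N, or if a joint passes its speed limit or range.

### The arm

A 6-joint arm with a two-finger parallel gripper is mounted at the origin on the work surface. World frame = base frame: x ahead of the robot, y to its left, z up, the work surface at z = 0. Lengths are in m, angles in rad, forces in N, time in s.
With the tool pointing down it reaches from about 0.35 to 0.85 m from the base axis. Payload 8.1 kg.
Tool frame: the origin (TCP) lies at the very end of the fingers, on their centre line; the grasp point (between the pads) lies 19 mm behind it; z points along the fingers, y is the line along which they close (so a half turn about z gives the same grasp; the last joint's range is limited). The gripper opens to 93 mm and grips with 3 to 60 N. Pads are 15 mm wide; open, the fingers measure 128 mm over their backs; the gripper's body (75 mm by 188 mm) begins 65 mm behind the grasp point.
Start: joints at [-1.249, 0.13, 1.488, -0, 1.523, -0.085], TCP at [0.237, -0.551, 0.219] pointing down, gripper open.
Joint ranges: [-2.96, 2.96], [-0.89, 2.26], [0.02, 2.5], [-1.34, 4.48], [0, 2.73], [-2.66, 2.66]. Speed limits (rad/s): [2.39, 2.39, 2.79, 3.14, 3.14, 3.14].

### API

Orientations are given as a rotation vector (axis times angle).
In Python, from plant import robot gives the robot as it stands. The module is installed in compiled form; this text tells all that it offers.
- The arm moves only by the tool play_rows, never from a script. Its argument "increments" is text: rows parted by semicolons, each of 5 numbers parted by spaces: the shift along the tool's x, y, z in mm, then the turn about the tool's z in degrees, then the closure, from -1 (fully open) to 1 (shut). In form: dx dy dz yaw claw; .... A call has 1 to 20 rows; each row is the pose to reach, as a shift and turn from the pose commanded when the call began, along the tool's axes at that moment; what a row does not reach only later rows make up. A row lasts 1/10 s, in which the tool goes at most 50 mm and 8.59 degrees, less where a joint would pass 70% of its speed; a pose out of reach is approached as far as the arm can. A call with a gripper value outside its range is refused whole. The fingers move at their own pace and stop on an object; "force" is the grip in N (left out, the last holds). Time passes only in rows, so rows that repeat a pose let the fingers close. It gives the time, the measured TCP pose, the force, the opening and the grip force at its end, in the units of the state.
- robot.read_state(): the state, without advancing time (a new reading comes with each control period).
- robot.read_camera(name): name is "side" or "top" or "wrist"; returns the picture (480x640x3 uint8, blue, green, red); there is no depth.
- robot.calibration(name): a dict with "vertical_fov" (degrees; the focal length in pixels is half the picture's height over the tangent of half this angle, whatever the lens; pixels are square), "cx", "cy" (the principal point, pixels), "rvec" (rotation vector, rad) and "tvec" (3), from world to camera coordinates, as OpenCV has them. Camera axes: x right, y down, z forward; pixel columns grow to the right and rows downward; lengths in m; the calibration is good to about 2 mm. A picture is of the moment at which its call begins: read the wrist's pose just before it. calibration takes no time and is no camera call; for the wrist camera it gives the pose at the moment of the call.
- robot.close_job(): hands the job in; it is judged then, once.
Trained networks look in the newest picture that a camera, given by its name, has taken for a name from the list of things; names that differ only in an ending like _2 or _b are one class to them, and where a whole thing is asked for, a point or a joint stands for the part that bears it (a point fixed in the world has none). Each returns a list of dicts, best first, with "conf" (0 to 1); they miss things now and then, are a little off and sometimes report something else, mostly with a low value. They report only what shows in the picture. A call takes as long as a camera call. They do not tell look-alikes from the thing itself.
- robot.recognise(camera, query): "centre" ([x, y, z] in m, in world coordinates, good to about 4 mm: the middle of the surface that is visible of it).
- robot.regions_of(camera, query): "pixels" (480x640 bool, what is visible of it).
- robot.landmark_of(camera, query): "centre" ([x, y, z] in m, in world coordinates, good to about 4 mm: a listed point, or the origin of a listed thing).
The state is a dict: "t": time; "q": joint angles; "dq": joint speeds; "joint_torque": joint torques, N m; "tool_pos": TCP position; "orientation": TCP orientation; "force": force on the tool from outside, world axes, zero at the start; "wrist_torque": the same for the moment, N m; "opening": finger opening in m; "gripper_force": force on a finger pad.
Only numpy, scipy, OpenCV 4.12 (cv2) and the standard library are available. Lean on these libraries where they do the work, as an engineer would, in place of code of your own. Each camera call takes 0.05 s, during which the arm holds its last target. There are 200 camera calls.

## Working session

There is one attempt and no reset: what is moved stays moved. The work goes in short steps, Python scripts to look and compute and a tool call to move; the robot and the scene stay as the last step left them, time stands still between calls to the robot, and variables do not carry over. Pictures are saved under pics/ and viewed, at most 10 in all, crops included, and the job is handed in when it is done.

Besides the shell and the picture viewer there is one more tool, called as a command line: name --argument value ..., lists and objects as JSON in quotes. play_rows: Moves the arm, as the interface text tells. Its arguments: {"type":"object","properties":{"increments":{"type":"string"},"force":{"type":"number"}},"required":["increments"]}

```bash
mkdir -p pics; python3 - <<'E'
from plant import robot
import cv2,numpy as np
for c in("top","side"):
    im=robot.read_camera(c); cv2.imwrite(f"pics/{c}0.png",im)
    for n in ("tin","hinge","crossbar","cap_top","mat","meter","spool","paste"):
        print(c,n,[(np.round(d["centre"],3).tolist(),round(d["conf"],2)) for d in robot.landmark_of(c,n)])
print(robot.read_state())
E
```

```text
top tin [([0.558, -0.06, 0.006], 0.95), ([0.838, 0.006, 0.0], 0.93), ([0.824, -0.204, -0.0], 0.65), ([0.513, -0.032, 0.152], 0.22)]
top hinge [([0.784, -0.228, 0.145], 0.87), ([0.604, -0.084, 0.148], 0.61), ([0.835, -0.042, 0.143], 0.57)]
top crossbar [([0.872, -0.17, 0.151], 0.68), ([0.515, -0.032, 0.15], 0.66), ([0.829, 0.059, 0.145], 0.66)]
top cap_top []
top mat [([0.549, -0.01, 0.001], 0.83)]
top meter [([0.534, 0.418, 0.002], 0.93)]
top spool [([0.636, -0.399, 0.0], 0.97)]
top paste [([0.502, -0.341, 0.0], 0.68)]
side tin [([0.835, 0.002, -0.001], 0.95), ([0.566, -0.055, 0.004], 0.87), ([0.82, -0.199, -0.0], 0.72)]
side hinge [([0.838, -0.04, 0.146], 0.83), ([0.785, -0.233, 0.149], 0.7), ([0.601, -0.08, 0.149], 0.69)]
side crossbar [([0.825, 0.059, 0.146], 0.89), ([0.513, -0.031, 0.153], 0.73), ([0.866, -0.171, 0.147], 0.59)]
side cap_top [([0.56, -0.054, 0.137], 0.53), ([0.836, 0.001, 0.139], 0.4), ([0.823, -0.2, 0.135], 0.4)]
side mat [([0.55, -0.004, -0.001], 0.6)]
side meter [([0.534, 0.418, -0.0], 0.95)]
side spool [([0.635, -0.4, 0.002], 0.76)]
side paste [([0.497, -0.343, -0.001], 0.62), ([0.56, -0.051, 0.002], 0.55)]
{'t': 0.9, 'q': array([-1.24939065e+00,  1.30399860e-01,  1.48816513e+00, -3.12189335e-05,
        1.52299127e+00, -8.53964326e-02]), 'dq': array([-6.13811693e-04, -1.71513605e-03, -1.92868718e-03, -8.99775639e-06,
       -6.22513579e-04, -1.26232633e-04]), 'joint_torque': array([-1.04128809e-03, -5.59751093e+01, -4.92065299e+01,  7.68081425e-02,
        2.23879254e-02, -2.67478455e-06]), 'tool_pos': array([ 0.23742352, -0.55105118,  0.21865448]), 'orientation': array([ 3.07678996e+00,  6.34600480e-01, -4.19104006e-05]), 'force': array([ 0.40426288, -0.28039296,  0.27296365]), 'wrist_torque': array([0.02790953, 0.00480417, 0.03508677]), 'gripper_force': 0.0, 'opening': 0.09314491905332181}
```

View pics/top0.png

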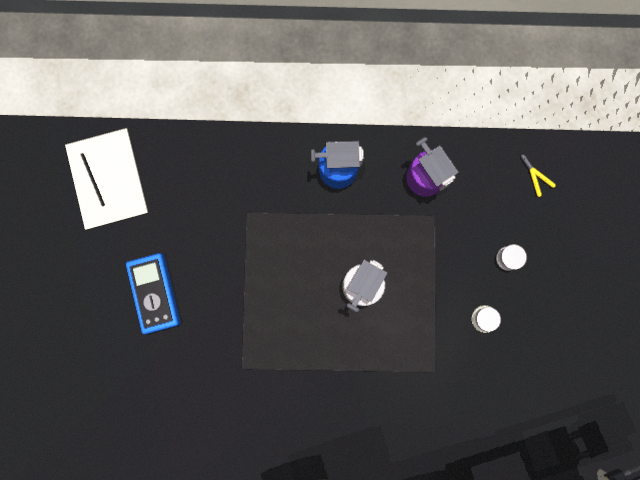

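View pics/side0.png

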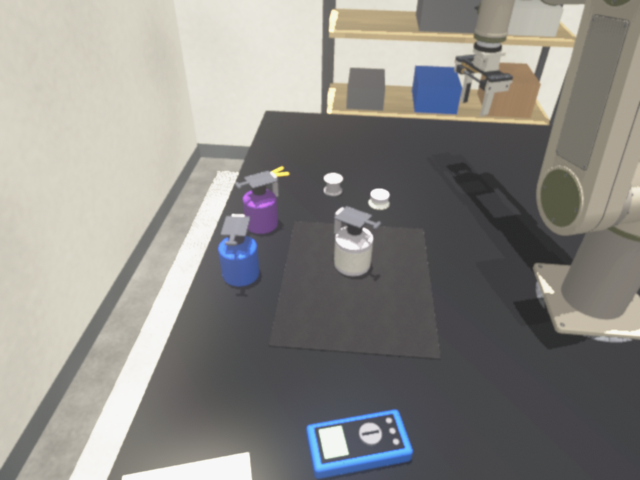

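The light tin is the white one at top-image pixel (365,285), about world (0.563,-0.059). Its tab's free end points toward the robot's left. I'll move above the crossbar first, with the tool y axis along the tin's y.

play_rows --increments "460 -367 -40 -127 -1;460 -367 -40 -127 -1;460 -367 -40 -127 -1;460 -367 -40 -127 -1;460 -367 -40 -127 -1;460 -367 -40 -127 -1;460 -367 -40 -127 -1;460 -367 -40 -127 -1;460 -367 -40 -127 -1;460 -367 -40 -127 -1;460 -367 -40 -127 -1;460 -367 -40 -127 -1;460 -367 -40 -127 -1;460 -367 -40 -127 -1;460 -367 -40 -127 -1;460 -367 -40 -127 -1;460 -367 -40 -127 -1;460 -367 -40 -127 -1"

```text
t: 2.7
tool_pos: [0.5147, -0.0321, 0.2587]
orientation: [0.81, 3.035, 0.0]
force: [-0.1, 0.3, 0.5]
opening: 0.0928
gripper_force: 0.0
```

```bash
cat > h.py <<'E'
from plant import robot
import cv2,numpy as np
from scipy.spatial.transform import Rotation as R
def inc(p,yaw_deg=None):
    "tool-frame increment (mm, deg) to bring TCP to world p with tool x at yaw_deg"
    s=robot.read_state(); r=R.from_rotvec(s["orientation"]); m=r.as_matrix()
    d=r.inv().apply(np.array(p)-s["tool_pos"])*1e3
    y=np.degrees(np.arctan2(m[1,0],m[0,0]))
    dy=0 if yaw_deg is None else -((yaw_deg-y+180)%360-180)
    return np.round(d,1),round(dy,1),"yaw now",round(y,1)
def look(c,names):
    for n in names:
        for d in robot.landmark_of(c,n):
            if np.hypot(*(d["centre"][:2]-np.array([.563,-.06])))<.14: print(c,n,np.round(d["centre"],4),round(d["conf"],2))
def st():
    s=robot.read_state(); print(round(s["t"],2),np.round(s["tool_pos"],4),"F",np.round(s["force"],2),"T",np.round(s["wrist_torque"],3),"open",round(s["opening"],4),"g",round(s["gripper_force"],1),"q6",round(s["q"][5],2))
E
python3 - <<'E'
from h import *
st(); print(inc([.514,-.0315,.26],150.2))
im=robot.read_camera("wrist"); cv2.imwrite("pics/w1.png",im)
look("wrist",["tin","hinge","crossbar","cap_top"])
robot.read_camera("top");look("top",["tin","hinge","crossbar"])
E
```

```text
2.7 [ 0.5147 -0.0321  0.2587] F [-0.13  0.26  0.48] T [ 0.05  -0.129  0.055] open 0.0928 g 0.0 q6 -1.21
(array([ 0.9,  0.2, -1.3]), np.float64(-0.1), 'yaw now', np.float64(150.1))
wrist tin [ 0.5651 -0.0608  0.0065] 0.81
wrist hinge [ 0.6034 -0.0819  0.1495] 0.78
wrist crossbar [ 0.5125 -0.0337  0.1523] 0.87
top hinge [ 0.6031 -0.0834  0.1457] 0.78
```

View pics/w1.png

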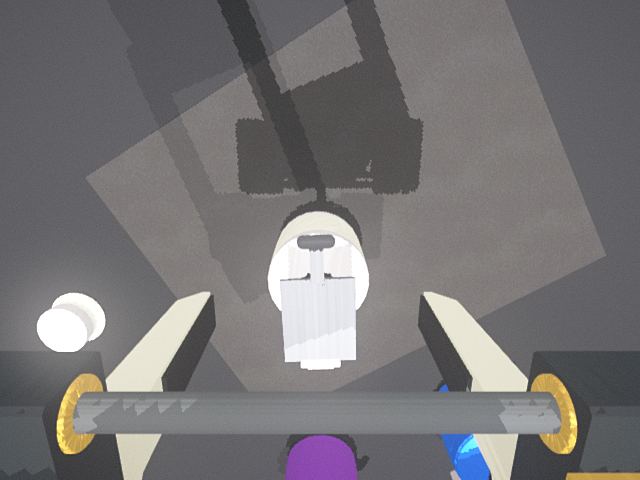

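Wrist view: bar at pixel (316,241), plate corners (281,281), (354,277), (286,361) and (355,359), and the tab is almost aligned with the tool. I'll project these pixels onto the tab plane.

```bash
cat >> h.py <<'E'
def px2w(c,uv,z):
    k=robot.calibration(c); f=240/np.tan(np.radians(k["vertical_fov"])/2)
    Rm=R.from_rotvec(k["rvec"]).as_matrix(); t=np.array(k["tvec"]); C=-Rm.T@t
    d=Rm.T@np.array([(uv[0]-k["cx"])/f,(uv[1]-k["cy"])/f,1]); return C+d*(z-C[2])/d[2]
def w2px(c,p):
    k=robot.calibration(c); f=240/np.tan(np.radians(k["vertical_fov"])/2)
    q=R.from_rotvec(k["rvec"]).apply(p)+k["tvec"]; return np.round([f*q[0]/q[2]+k["cx"],f*q[1]/q[2]+k["cy"]],0)
E
python3 - <<'E'
from h import *
P={n:px2w("wrist",uv,z) for n,uv,z in [("bar",(316,241),.152),("L",(298,242),.15),("R",(335,241),.15),("a",(281,281),.152),("b",(354,277),.152),("c",(286,361),.152),("d",(355,359),.152)]}
for n in P: print(n,np.round(P[n],4))
m=(P["a"]+P["b"])/2; print("dir mid-bar",np.degrees(np.arctan2(*(m-P["bar"])[1::-1])), "edge",np.degrees(np.arctan2(*(P["b"]-P["a"])[1::-1])),np.degrees(np.arctan2(*(P["R"]-P["L"])[1::-1])))
n=(P["c"]+P["d"])/2; print("m->n",np.degrees(np.arctan2(*(n-m)[1::-1])),np.linalg.norm(n-m),np.linalg.norm(P["b"]-P["a"]))
E
```

```text
bar [ 0.5154 -0.0313  0.152 ]
L [ 0.5103 -0.0432  0.15  ]
R [ 0.5227 -0.0198  0.15  ]
a [ 0.5294 -0.0688  0.152 ]
b [ 0.5531 -0.0209  0.152 ]
c [ 0.5892 -0.1004  0.152 ]
d [ 0.6143 -0.0527  0.152 ]
dir mid-bar -27.625210895914307 edge 63.67645463876648 61.920372701769786
m->n -27.65773797203709 0.06833331767960876 0.053463414552567555
```

play_rows --increments "0 0 40 -1.5 -1;0 0 80 -1.5 -1;0 0 110 -1.5 -1;0 0 121 -1.5 -1;0 0 121 -1.5 -1;0 0 121 -1.5 0;0 0 121 -1.5 0.3;0 0 121 -1.5 0.6;0 0 121 -1.5 1;0 0 121 -1.5 1;0 0 121 -1.5 1;0 0 121 -1.5 1;0 0 121 -1.5 1;0 0 121 -1.5 1" --force 4

```text
t: 4.55
tool_pos: [0.5146, -0.032, 0.1376]
orientation: [-0.765, -3.047, 0.0]
force: [-0.6, -0.6, -1.0]
opening: 0.0272
gripper_force: 4.0
```

```bash
python3 - <<'E'
from h import *
st(); print(inc([.5147,-.0318,.138],151.5))
im=robot.read_camera("wrist"); cv2.imwrite("pics/w2.png",im)
E
```

```text
4.55 [ 0.5146 -0.032   0.1376] F [-0.57 -0.61 -0.99] T [-0.113 -0.077 -0.03 ] open 0.0272 g 4.0 q6 -1.24
(array([ 0. ,  0.3, -0.4]), np.float64(0.3), 'yaw now', np.float64(151.8))
```

View pics/w2.png

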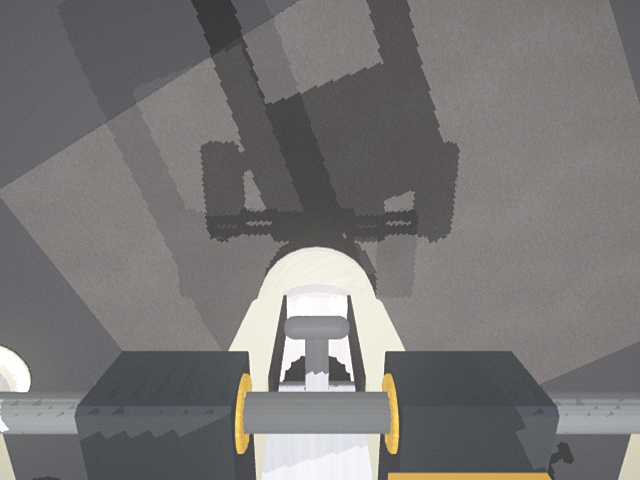

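The bar sits between the pads at pixel (317,327). The opening of 27 mm matches its length, so I'll start the arc.

play_rows --increments "-0.1 0 -5 0 1;-0.5 0 -10 0 1;-1.1 0 -14.9 0 1;-2 0 -19.9 0 1;-3.1 0 -24.7 0 1;-4.5 0 -29.6 0 1;-6.1 0 -34.3 0 1;-7.9 0 -38.9 0 1;-10 0 -43.5 0 1;-12.2 0 -47.9 0 1;-12.2 0 -47.9 0 1"

```text
t: 5.7
tool_pos: [0.5261, -0.038, 0.1864]
orientation: [0.765, 3.046, 0.0]
force: [-0.3, -1.1, 0.1]
opening: 0.0271
gripper_force: 4.0
```

```bash
python3 - <<'E'
from h import *
st()
robot.read_camera("wrist");look("wrist",["tin","hinge","crossbar"])
im=robot.read_camera("side"); look("side",["tin","hinge","crossbar"])
cv2.imwrite("pics/s2.png",cv2.resize(im[130:330,240:500],None,fx=3,fy=3))
E
```

```text
5.7 [ 0.5261 -0.038   0.1864] F [-0.31 -1.09  0.1 ] T [-0.108 -0.149 -0.034] open 0.0271 g 4.0 q6 -1.25
wrist tin [ 0.5638 -0.0616  0.006 ] 0.57
wrist crossbar [ 0.5266 -0.0386  0.1972] 0.75
side tin [ 0.5627 -0.0553  0.0027] 0.98
side tin [ 0.5996 -0.0817  0.1478] 0.23
side hinge [ 0.6012 -0.0828  0.1458] 0.96
side crossbar [ 0.5231 -0.0377  0.202 ] 0.72
```

View pics/s2.png

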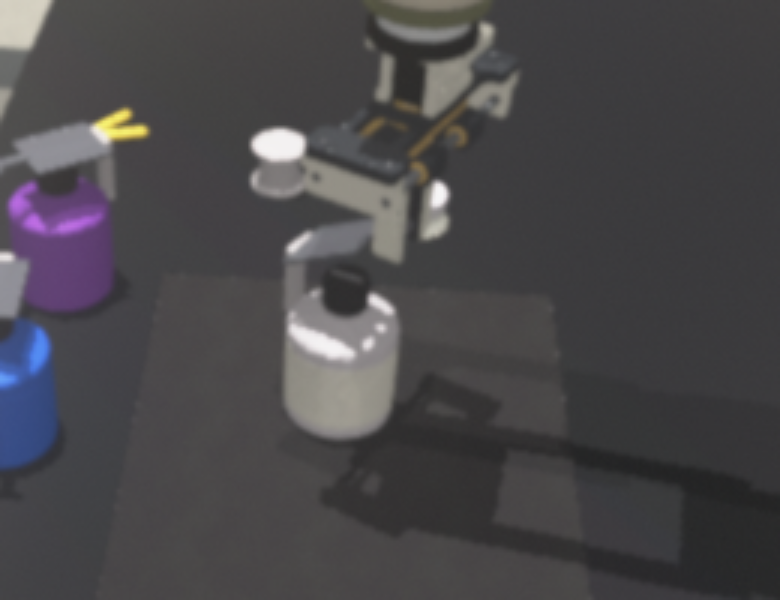

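The tab is rising at the crop's (340,240) and the tin is upright and unmoved. I'll continue to about 1.05 rad, then release and back off toward the robot side.

play_rows --increments "-2.5 0 -4.4 0 1;-5.3 0 -8.6 0 1;-8.2 0 -12.6 0 1;-11.3 0 -16.5 0 1;-14.6 0 -20.3 0 1;-18.1 0 -23.8 0 1;-21.8 0 -27.2 0 1;-25.6 0 -30.4 0 1;-29.6 0 -33.4 0 1;-33.8 0 -36.2 0 1;-38 0 -38.8 0 1;-38 0 -38.8 0 1;-38 0 -38.8 0 0;-38 0 -38.8 0 0;-38 0 -38.8 0 0;-38 0 -38.8 0 0"

```text
t: 7.7
tool_pos: [0.5588, -0.0556, 0.2244]
orientation: [0.765, 3.047, 0.0]
force: [-0.8, -0.2, 0.6]
opening: 0.0461
gripper_force: 0.0
```

```bash
python3 - <<'E'
from h import *
st()
robot.read_camera("wrist");look("wrist",["tin","hinge","crossbar"])
robot.read_camera("side"); look("side",["tin","hinge","crossbar"])
E
```

```text
7.7 [ 0.5588 -0.0556  0.2244] F [-0.79 -0.18  0.61] T [ 0.056 -0.189  0.   ] open 0.0461 g 0.0 q6 -1.27
wrist tin [ 0.5618 -0.0579  0.006 ] 0.82
wrist hinge [ 0.601  -0.0829  0.1467] 0.63
wrist crossbar [ 0.5603 -0.0589  0.2361] 0.87
side tin [ 0.5624 -0.0557  0.0028] 0.61
side hinge [ 0.601  -0.0829  0.147 ] 0.62
side crossbar [ 0.5599 -0.058   0.2355] 0.53
```

play_rows --increments "18 0 0 0 0;34.7 0 -3 0 0.3;34.7 0 -5.6 0 1;34.7 0 -5.6 0 1;34.7 0 -5.6 0 1;34.7 0 -5.6 0 1;34.7 0 -5.6 0 1;34.7 0 -5.6 0 1;19.7 0 -6.6 0 1;11.7 0 -7.6 0 1;4.7 0 -11.6 0 1;-1.9 0 -14.6 0 1;-9.3 0 -17.6 0 1;-16 0 -20.6 0 1;-23.3 0 -22.6 0 1;-30.7 0 -24.1 0 1;-38.3 0 -25.1 0 1;-45.7 0 -25.6 0 1"

```text
t: 9.9
tool_pos: [0.5997, -0.0776, 0.2499]
orientation: [-0.765, -3.047, 0.0]
force: [-0.5, 0.2, -0.3]
opening: 0.0008
gripper_force: 0.1
```

```bash
python3 - <<'E'
from h import *
st()
robot.read_camera("wrist");look("wrist",["tin","hinge","crossbar"])
robot.read_camera("side"); look("side",["tin","hinge","crossbar"])
E
```

```text
9.9 [ 0.5997 -0.0776  0.2499] F [-0.52  0.15 -0.25] T [ 0.09  -0.079 -0.007] open 0.0008 g 0.1 q6 -1.29
wrist hinge [ 0.6044 -0.0801  0.1491] 0.95
wrist crossbar [ 0.6132 -0.0858  0.2495] 0.71
side tin [ 0.5608 -0.0506  0.0032] 0.74
side hinge [ 0.6007 -0.0823  0.1483] 0.62
side crossbar [ 0.6124 -0.0882  0.2487] 0.67
```

play_rows --increments "-7.6 0 0.4 0 1;-14.9 0 1.5 0 1;-22.4 0 3 0 1;-29.5 0 5.3 0 1;-36.6 0 8 0 1;-44.1 0 11.2 0 1;-51.1 0 15 0 1;-57.6 0 19.1 0 1;-63.6 0 24 0 1;-69.6 0 28.8 0 1;-72.6 0 32.5 0 1;-72.6 0 32.5 0 1"

```text
t: 11.5
tool_pos: [0.6631, -0.1117, 0.2164]
orientation: [-0.765, -3.046, 0.0]
force: [-1.1, 0.4, -1.0]
opening: 0.0002
gripper_force: 0.0
```

```bash
python3 - <<'E'
from h import *
st()
robot.read_camera("wrist");look("wrist",["tin","hinge","crossbar"])
im=robot.read_camera("side"); look("side",["tin","hinge","crossbar"])
cv2.imwrite("pics/s3.png",cv2.resize(im[130:330,240:500],None,fx=3,fy=3))
E
```

```text
11.5 [ 0.6631 -0.1117  0.2164] F [-1.14  0.37 -0.96] T [ 0.002 -0.115 -0.029] open 0.0002 g 0.0 q6 -1.32
wrist tin [ 0.5625 -0.0617  0.0042] 0.87
wrist hinge [ 0.6025 -0.0802  0.1494] 0.86
wrist crossbar [ 0.6696 -0.1188  0.2081] 0.94
side tin [ 0.5587 -0.0503  0.0057] 0.61
side hinge [ 0.6037 -0.0791  0.1485] 0.57
side crossbar [ 0.6702 -0.1215  0.2111] 0.87
```

View pics/s3.png

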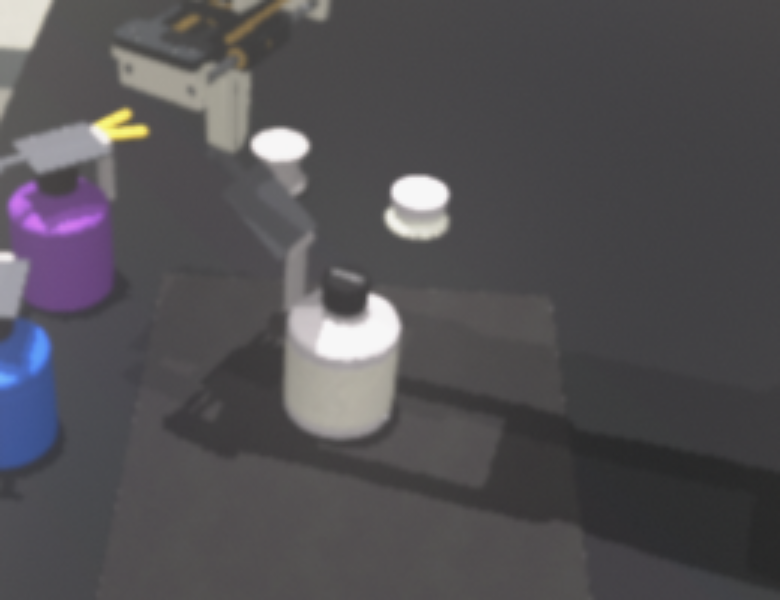

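The tab is folded back to about 2.48 rad (crop (270,200)) and the tin is upright. I'll nudge it a little more to make sure it reaches the stop.

play_rows --increments "-0.5 0 1 0 1;-1 0 2 0 1;-1 0 2 0 1"

```text
t: 12.2
tool_pos: [0.6641, -0.1121, 0.2152]
orientation: [-0.765, -3.047, -0.0]
force: [-0.1, -0.6, -0.3]
opening: 0.0002
gripper_force: 0.1
```

```bash
python3 - <<'E'
from h import *
st()
E
```

```text
12.2 [ 0.6641 -0.1121  0.2152] F [-0.06 -0.63 -0.26] T [-0.008 -0.114 -0.04 ] open 0.0002 g 0.1 q6 -1.32
```

play_rows --increments "0 0 0.7 0 1;0 0 1.4 0 1;0 0 1.4 0 1;0 0 1.4 0 1"

```text
t: 12.6
tool_pos: [0.6643, -0.1122, 0.2145]
orientation: [0.765, 3.046, -0.0]
force: [1.1, -0.5, 2.8]
opening: 0.0004
gripper_force: 1.4
```

```bash
python3 - <<'E'
from h import *
st()
robot.read_camera("wrist");look("wrist",["hinge","crossbar"]);st()
robot.read_camera("wrist");look("wrist",["hinge","crossbar"]);st()
robot.read_camera("side"); look("side",["hinge","crossbar"])
robot.read_camera("top"); look("top",["hinge","crossbar"]);st()
E
```

```text
12.6 [ 0.6643 -0.1122  0.2145] F [ 1.12 -0.53  2.84] T [-0.086 -0.323 -0.008] open 0.0004 g 1.4 q6 -1.32
wrist hinge [ 0.6039 -0.0799  0.1472] 0.72
12.75 [ 0.6643 -0.1121  0.2144] F [ 1.36 -0.03  3.66] T [-0.16  -0.359 -0.017] open 0.0001 g 1.6 q6 -1.32
wrist hinge [ 0.6004 -0.0785  0.1496] 0.64
wrist hinge [ 0.561  -0.0612  0.0037] 0.24
wrist crossbar [ 0.6715 -0.1201  0.2106] 0.65
12.9 [ 0.6643 -0.1121  0.2144] F [ 0.91 -0.73  3.58] T [-0.125 -0.378 -0.03 ] open 0.0003 g 1.9 q6 -1.32
side hinge [ 0.6039 -0.0824  0.1485] 0.87
side crossbar [ 0.673  -0.1197  0.2068] 0.77
top hinge [ 0.605  -0.0813  0.1454] 0.72
13.2 [ 0.6643 -0.1121  0.2143] F [ 1.87 -0.59  4.85] T [-0.201 -0.465 -0.043] open 0.0009 g 2.2 q6 -1.32
```

The load rose, so the tab is at its stop. I'll back off, open partway, and move above the cap with the stroke's starting yaw.

play_rows --increments "3 0 -15 0 1;20 0 -40 0 0;50 0 -45 8 -0.3;90 -1 -45 16 -0.3;113 -2 -45 24 -0.3;113 -2 -45 32 -0.3;113 -2 -45 37 -0.3;113 -2 -45 37 -0.3;113 -2 -45 37 -0.3"

```text
t: 14.1
tool_pos: [0.5632, -0.0603, 0.2591]
orientation: [-1.688, -2.649, 0.0]
force: [0.1, -0.2, -0.0]
opening: 0.0581
gripper_force: 0.0
```

```bash
python3 - <<'E'
from h import *
st()
im=robot.read_camera("wrist");look("wrist",["tin","hinge","cap_top","crossbar"])
print(w2px("wrist",[.5635,-.0595,.141])); cv2.imwrite("pics/w4.png",im)
robot.read_camera("side"); look("side",["tin","hinge","cap_top","crossbar"])
robot.read_camera("top"); look("top",["hinge","crossbar"])
E
```

```text
14.1 [ 0.5632 -0.0603  0.2591] F [ 0.13 -0.21 -0.03] T [-0.042 -0.169  0.002] open 0.0581 g 0.0 q6 -0.63
wrist tin [ 0.5606 -0.0588  0.0054] 0.6
wrist hinge [ 0.6053 -0.0821  0.1483] 0.59
wrist cap_top [ 0.5644 -0.0627  0.1354] 0.7
[316. 236.]
side tin [ 0.5599 -0.0537  0.0031] 0.86
side hinge [ 0.6001 -0.0795  0.1461] 0.74
side cap_top [ 0.5608 -0.0524  0.1373] 0.63
side crossbar [ 0.6716 -0.1191  0.2101] 0.88
side crossbar [ 0.5598 -0.0573  0.0048] 0.41
top crossbar [ 0.6684 -0.1184  0.2082] 0.55
```

View pics/w4.png

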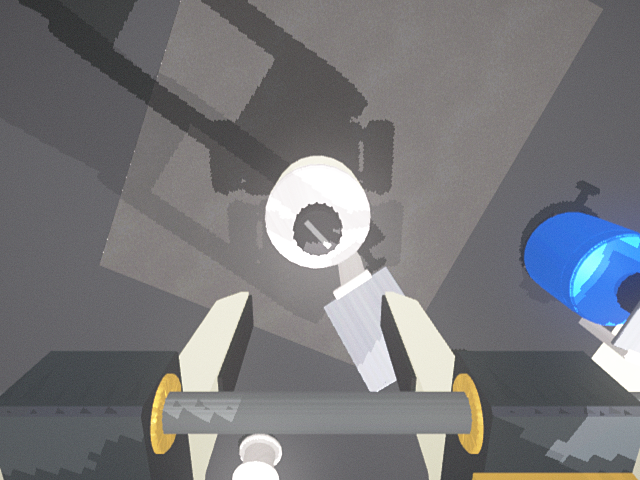

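The cap is the dark ribbed disc at about pixel (317,234), and my predicted axis projects to (316,236), so they agree. The tab is folded back at lower right. I'll descend to the cap.

```bash
python3 - <<'E'
from h import *
im=cv2.imread("pics/w4.png"); g=im.max(axis=2)[190:275,275:365]; m=(g<110).astype(np.uint8)
n,l,s,c=cv2.connectedComponentsWithStats(m); k=l[233-190,300-275]; print(k,s[k],c[k]+[275,190])
for uv in [(317,234),(317,230)]: print(px2w("wrist",uv,.137))
print(inc([.5635,-.0600,.113]))
E
```

```text
0 [   0    0   90   85 7536] [319.64981423 232.23792463]
[ 0.56439697 -0.05880106  0.137     ]
[ 0.56309665 -0.05599448  0.137     ]
(array([4.00e-01, 1.00e-01, 1.46e+02]), 0, 'yaw now', np.float64(114.8))
```

play_rows --increments "1 1 40 0 -0.3;1 1 80 0 -0.3;1 1 110 0 -0.3;1 1 130 0 -0.3;1 1 140 0 -0.3;1 1 145 0 -0.3;1 1 145 0 0;1 1 145 0 0.2;1 1 145 0 0.5;1 1 145 0 1;1 1 145 0 1;1 1 145 0 1" --force 5

```text
t: 15.95
tool_pos: [0.5641, -0.0592, 0.1144]
orientation: [1.692, 2.646, -0.0]
force: [-1.9, -1.0, 1.4]
opening: 0.0355
gripper_force: 5.0
```

play_rows --increments "0 0 0 0 1;0 0 0 0 1;0 0 0 0 1" --force 50

```text
t: 16.25
tool_pos: [0.5641, -0.0592, 0.1141]
orientation: [1.692, 2.646, 0.0]
force: [-0.7, -1.6, 0.5]
opening: 0.0352
gripper_force: 50.0
```

```bash
python3 - <<'E'
from h import *
st()
E
```

```text
16.25 [ 0.5641 -0.0592  0.1141] F [-0.69 -1.57  0.46] T [-0.273 -0.043  0.02 ] open 0.0352 g 50.0 q6 -0.63
```

Gripped, with an opening of 35 mm. Now I'll press down in small steps until the load rises.

play_rows --increments "0 0 1 0 1;0 0 2 0 1;0 0 2 0 1"

```text
t: 16.55
tool_pos: [0.5641, -0.0592, 0.1119]
orientation: [1.692, 2.647, -0.0]
force: [0.5, -1.7, -0.1]
opening: 0.0349
gripper_force: 50.0
```

play_rows --increments "0 0 1 0 1;0 0 2 0 1;0 0 2 0 1"

```text
t: 16.85
tool_pos: [0.5641, -0.0592, 0.1099]
orientation: [1.692, 2.647, 0.0]
force: [0.2, -2.0, -0.1]
opening: 0.0351
gripper_force: 50.0
```

play_rows --increments "0 0 0.7 0 1;0 0 1.4 0 1;0 0 1.4 0 1"

```text
t: 17.15
tool_pos: [0.5642, -0.0593, 0.1091]
orientation: [1.692, 2.646, -0.0]
force: [-0.8, -1.5, 4.4]
opening: 0.0351
gripper_force: 50.0
```

play_rows --increments "0 0 0.7 0 1;0 0 0.7 0 1;0 0 0.7 0 1"

```text
t: 17.45
tool_pos: [0.5642, -0.0593, 0.1089]
orientation: [1.692, 2.646, -0.0]
force: [-3.2, -1.2, 6.5]
opening: 0.0354
gripper_force: 50.0
```

play_rows --increments "0 0 0 0 1;0 0 0 0 1;0 0 0 0 1"

```text
t: 17.75
tool_pos: [0.5642, -0.0593, 0.1089]
orientation: [1.692, 2.646, -0.0]
force: [-3.4, -1.4, 6.4]
opening: 0.0358
gripper_force: 50.0
```

play_rows --increments "0 0 0.6 0 1;0 0 0.6 0 1;0 0 0.6 0 1;0 0 0.6 0 1"

```text
t: 18.15
tool_pos: [0.5643, -0.0594, 0.1087]
orientation: [1.692, 2.646, -0.0]
force: [-3.8, -2.6, 9.1]
opening: 0.0353
gripper_force: 50.0
```

play_rows --increments "0 0 0.8 0 1;0 0 1.6 0 1;0 0 1.6 0 1;0 0 1.6 0 1;0 0 1.6 0 1"

```text
t: 18.65
tool_pos: [0.5645, -0.0596, 0.1082]
orientation: [1.692, 2.645, -0.0]
force: [-7.4, -2.1, 17.3]
opening: 0.0355
gripper_force: 50.0
```

play_rows --increments "0 -0.5 0 0 1;0 -1 0 0 1;0 -1 0 0 1;0 -1 0 0 1"

```text
t: 19.05
tool_pos: [0.5641, -0.0597, 0.1082]
orientation: [1.691, 2.645, 0.002]
force: [-5.8, -0.1, 15.9]
opening: 0.0353
gripper_force: 50.0
```

play_rows --increments "0 -0.2 0.2 -1 1;0 -0.4 0.2 -3 1;0 -0.5 0.2 -5 1;0 -0.5 0.2 -7 1;0 -0.5 0.2 -9 1;0 -0.5 0.2 -11 1;0 -0.5 0.2 -13 1;0 -0.5 0.2 -15 1;0 -0.5 0.2 -15 1"

```text
t: 19.95
tool_pos: [0.5643, -0.0596, 0.1083]
orientation: [1.33, 2.843, 0.003]
force: [-4.3, 0.3, 15.9]
opening: 0.0356
gripper_force: 50.0
```

```bash
python3 - <<'E'
from h import *
st();print(inc([.5641,-.0595,.108]))
im=robot.read_camera("side");look("side",["hinge","tin","crossbar"])
robot.read_camera("top"); look("top",["hinge","tin","crossbar"])
robot.read_camera("wrist"); look("wrist",["hinge","tin","crossbar","cap_top"])
E
```

```text
19.95 [ 0.5643 -0.0596  0.1083] F [-4.33  0.29 15.9 ] T [ 0.176  0.478 -0.267] open 0.0356 g 50.0 q6 -0.89
(array([ 0.2, -0.1,  0.3]), 0, 'yaw now', np.float64(129.9))
side tin [ 0.559  -0.0509  0.0035] 0.56
side crossbar [ 0.6703 -0.1195  0.2083] 0.66
top crossbar [ 0.6691 -0.1169  0.2101] 0.79
wrist hinge [ 0.6028 -0.0818  0.1498] 0.72
wrist tin [ 0.5627 -0.0624  0.0062] 0.9
wrist cap_top [ 0.5609 -0.059   0.1299] 0.66
```

The crossbar has not moved, so only the cap turns (z torque is about -0.27 N m). I'll continue the stroke.

play_rows --increments "0 0 0 -3 1;0 0 0 -6 1;0 0 0 -9 1;0 0 0 -12 1;0 0 0 -15 1;0 0 0 -18 1;0 0 0 -21 1;0 0 0 -24 1;0 0 0 -27 1;0 0 0 -30 1;0 0 0 -30 1"

```text
t: 21.7
tool_pos: [0.5646, -0.059, 0.1087]
orientation: [0.547, 3.089, 0.003]
force: [-3.4, 2.3, 17.1]
opening: 0.0354
gripper_force: 50.0
```

play_rows --increments "0 0 -0.1 -3 1;0 0 -0.1 -6 1;0 0 -0.1 -9 1;0 0 -0.1 -12 1;0 0 -0.2 -15 1;0 0 -0.2 -18 1;0 0 -0.2 -21 1;0 0 -0.2 -24 1;0 0 -0.2 -27 1;0 0 -0.2 -30 1;0 0 -0.2 -30 1"

```text
t: 22.8
tool_pos: [0.5646, -0.0585, 0.109]
orientation: [-0.271, 3.125, 0.002]
force: [-3.2, 6.7, 19.0]
opening: 0.0355
gripper_force: 50.0
```

```bash
python3 - <<'E'
from h import *
st();print(inc([.5641,-.0595,.108]))
im=robot.read_camera("side");look("side",["hinge","tin","crossbar"])
robot.read_camera("top"); look("top",["hinge","tin","crossbar"])
E
```

```text
22.8 [ 0.5646 -0.0585  0.109 ] F [-3.21  6.68 18.99] T [ 1.149  0.536 -0.255] open 0.0355 g 50.0 q6 -1.94
(array([ 0.7, -0.9,  1. ]), 0, 'yaw now', np.float64(-170.1))
side tin [ 0.5603 -0.0546  0.0022] 0.73
side crossbar [ 0.6681 -0.1152  0.2092] 0.88
top crossbar [ 0.6721 -0.1185  0.2061] 0.82
```

play_rows --increments "0 0 0 1 1;0 0 0 2 1;0 0 -1.5 2 1;0 0 -3 2 1;0 0 -3.8 2 1;0 0 -3.8 2 0.2;0 0 -3.8 2 -0.1;0 0 -3.8 2 -0.3;0 0 -3.8 2 -0.3;0 0 -3.8 2 -0.3"

```text
t: 24.2
tool_pos: [0.5623, -0.0598, 0.1092]
orientation: [0.214, -3.134, -0.0]
force: [0.1, 1.1, 0.4]
opening: 0.0596
gripper_force: 0.0
```

```bash
python3 - <<'E'
from h import *
st();print(inc([.5641,-.0593,.112],124))
E
```

```text
24.2 [ 0.5623 -0.0598  0.1092] F [0.12 1.1  0.42] T [ 0.115 -0.104  0.003] open 0.0596 g 0.0 q6 -1.9
(array([-1.8,  0.2, -2.8]), np.float64(63.8), 'yaw now', np.float64(-172.2))
```

play_rows --increments "-1 -0.2 -2 8 -0.3;-2 -0.4 -2 16 -0.3;-2 -0.4 -2 24 -0.3;-2 -0.4 -2 32 -0.3;-2 -0.4 -2 40 -0.3;-2 -0.4 -2 48 -0.3;-2 -0.4 -2 56 -0.3;-2 -0.4 -2 62 -0.3;-2 -0.4 -2 66 -0.3;-2 -0.4 -2 66 -0.3"

```text
t: 25.2
tool_pos: [0.5646, -0.0599, 0.1114]
orientation: [-1.529, -2.744, 0.0]
force: [-0.5, 0.1, 0.4]
opening: 0.0605
gripper_force: 0.0
```

```bash
python3 - <<'E'
from h import *
st();print(inc([.5641,-.0593,.112],124))
robot.read_camera("wrist"); look("wrist",["hinge","tin","crossbar","cap_top"])
im=robot.read_camera("side");look("side",["hinge","tin","crossbar","cap_top"])
robot.read_camera("top"); look("top",["hinge","tin","crossbar"])
E
```

```text
25.2 [ 0.5646 -0.0599  0.1114] F [-0.48  0.14  0.44] T [ 0.001 -0.144 -0.016] open 0.0605 g 0.0 q6 -0.75
(array([ 0.8, -0.1, -0.6]), np.float64(-2.3), 'yaw now', np.float64(121.7))
wrist hinge [ 0.6008 -0.0821  0.1516] 0.68
wrist tin [ 0.5609 -0.0605  0.0045] 0.63
wrist tin [ 0.6022 -0.0828  0.1502] 0.47
wrist cap_top [ 0.5623 -0.0598  0.1319] 0.96
side crossbar [ 0.67   -0.1214  0.2108] 0.6
side cap_top [ 0.5621 -0.0529  0.1311] 0.82
side cap_top [ 0.5608 -0.0524  0.0034] 0.62
top crossbar [ 0.6708 -0.1237  0.2082] 0.74
```

play_rows --increments "0 0 0 0 0;0 0 0 0 0.2;0 0 0 0 0.5;0 0 0 0 1;0 0 0 0 1;0 0 0 0 1" --force 5

```text
t: 26.5
tool_pos: [0.5645, -0.06, 0.1115]
orientation: [-1.528, -2.745, 0.001]
force: [-0.7, -0.7, 1.7]
opening: 0.0359
gripper_force: 5.0
```

play_rows --increments "0 0 0 0 1;0 0 0 0 1;0 0 0.5 0 1;0 0 1 0 1;0 0 1.5 0 1;0 0 2 0 1;0 0 2 0 1;0 0 2 0 1" --force 50

```text
t: 27.3
tool_pos: [0.5651, -0.0602, 0.1109]
orientation: [1.527, 2.744, -0.0]
force: [-5.9, -1.6, 10.4]
opening: 0.0351
gripper_force: 50.0
```

play_rows --increments "0.3 -0.5 0.7 0 1;0.6 -1 1.4 0 1;0.6 -1 1.6 0 1;0.6 -1 1.6 0 1;0.6 -1 1.6 0 1"

```text
t: 27.8
tool_pos: [0.5645, -0.0605, 0.1103]
orientation: [1.526, 2.743, 0.0]
force: [-6.6, -2.7, 15.8]
opening: 0.0353
gripper_force: 50.0
```

play_rows --increments "0 0 0 -1 1;0 0 0 -3 1;0 0 0 -6 1;0 0 0 -9 1;0 0 0 -12 1;0 0 0 -15 1;0 0 0 -18 1;0 0 0 -21 1;0 0 0 -24 1;0 0 0 -27 1;0 0 0 -27 1"

```text
t: 28.9
tool_pos: [0.566, -0.06, 0.1105]
orientation: [0.841, 3.021, 0.002]
force: [-0.5, 0.5, 10.5]
opening: 0.0351
gripper_force: 50.0
```

```bash
python3 - <<'E'
from h import *
st()
E
```

```text
28.9 [ 0.566  -0.06    0.1105] F [-0.55  0.53 10.47] T [ 0.116 -0.043 -0.213] open 0.0351 g 50.0 q6 -1.22
```

```bash
python3 - <<'E'
from h import *
im=robot.read_camera("side");look("side",["hinge","tin","crossbar"])
cv2.imwrite("pics/s5.png",cv2.resize(im[130:330,240:500],None,fx=3,fy=3))
robot.read_camera("top"); look("top",["hinge","tin","crossbar"])
robot.read_camera("wrist"); look("wrist",["hinge","tin","crossbar"]);st()
E
```

```text
side hinge [ 0.6071 -0.066   0.1473] 0.67
side tin [ 0.5612 -0.0515  0.0022] 0.9
side crossbar [ 0.6872 -0.0657  0.208 ] 0.53
top crossbar [ 0.6867 -0.0676  0.2063] 0.84
wrist hinge [ 0.6098 -0.0627  0.1496] 0.83
wrist tin [ 0.561  -0.061   0.0041] 0.79
29.5 [ 0.566  -0.06    0.1105] F [ 0.24 -0.31 10.53] T [ 0.153 -0.192 -0.233] open 0.0351 g 50.0 q6 -1.22
```

View pics/s5.png

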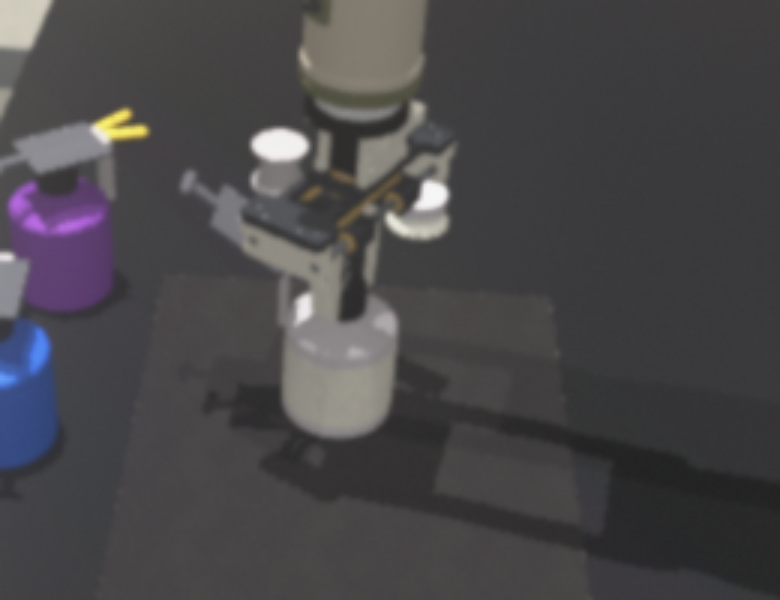

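The tin turned along by about 25° in this stroke: the crossbar is now at crop (190,180). Too little net push and too much sideways load let it slip. The tin follows the cap at a light push, so I'll ease the push and turn it back.

play_rows --increments "0 0 -0.6 0 1;0 0 -1.2 0 1;0.4 0 -1.2 2 1;0.8 0 -1.2 5 1;1.2 0 -1.2 8 1;1.6 -0.3 -1.2 11 1;1.6 -0.3 -1.2 14 1;1.6 -0.3 -1.2 17 1;1.6 -0.3 -1.2 20 1;1.6 -0.3 -1.2 23 1;1.6 -0.3 -1.2 26 1;1.6 -0.3 -1.2 26 1"

```text
t: 30.7
tool_pos: [0.5638, -0.0593, 0.1108]
orientation: [1.504, 2.754, 0.003]
force: [0.1, 0.5, 7.6]
opening: 0.0353
gripper_force: 50.0
```

```bash
python3 - <<'E'
from h import *
st();print(inc([.5641,-.0593,.112],124))
for i in range(2):
    for c in("side","top"):
        robot.read_camera(c);look(c,["hinge","crossbar"])
robot.read_camera("wrist"); look("wrist",["hinge","tin"]);st()
E
```

```text
30.7 [ 0.5638 -0.0593  0.1108] F [0.08 0.54 7.57] T [ 0.005 -0.11   0.127] open 0.0353 g 50.0 q6 -0.77
(array([-0.2,  0.3, -1.2]), np.float64(-1.3), 'yaw now', np.float64(122.7))
side hinge [ 0.6023 -0.0822  0.1498] 0.55
side crossbar [ 0.6721 -0.1173  0.2104] 0.64
top crossbar [ 0.6706 -0.1198  0.2065] 0.93
side hinge [ 0.5984 -0.0817  0.1487] 0.8
side hinge [ 0.5498 -0.0032 -0.0019] 0.23
side crossbar [ 0.6698 -0.1173  0.2091] 0.64
top crossbar [ 0.6684 -0.1169  0.2087] 0.88
wrist hinge [ 0.6043 -0.0806  0.1522] 0.96
wrist hinge [ 0.5627 -0.0623  0.006 ] 0.51
wrist tin [ 0.5623 -0.0612  0.0054] 0.88
31.45 [ 0.5637 -0.0593  0.1108] F [-0.6   0.37  7.33] T [-0.012 -0.117  0.059] open 0.0351 g 50.0 q6 -0.77
```

The tin is back: the crossbar is at (0.670,-0.118), as before. I'll press harder this time, with sideways compensation.

play_rows --increments "0.3 -0.4 0.6 0 1;0.6 -0.9 1.2 0 1;0.8 -1.3 1.8 0 1;1.1 -1.7 2.4 0 1;1.1 -1.7 2.4 0 1;1.1 -1.7 2.4 0 1"

```text
t: 32.05
tool_pos: [0.5636, -0.0593, 0.1103]
orientation: [1.5, 2.752, 0.006]
force: [2.7, 1.0, 13.0]
opening: 0.0351
gripper_force: 50.0
```

play_rows --increments "0 0 0.6 0 1;0 0 1.2 0 1;0 0 1.4 0 1;0 0 1.4 0 1;0 0 1.4 0 1"

```text
t: 32.55
tool_pos: [0.5638, -0.0594, 0.1098]
orientation: [1.499, 2.752, 0.006]
force: [-0.3, 1.0, 18.9]
opening: 0.0352
gripper_force: 50.0
```

Nearly 19 N with no sideways load. I'll turn in short pieces and check.

play_rows --increments "0 0 0 -1 1;0 0 0 -2 1;0 0 0 -4 1;0 0 0 -6 1;0 0 0 -8 1;0 0 0 -10 1;0 0 0 -10 1"

```text
t: 33.25
tool_pos: [0.564, -0.0593, 0.1099]
orientation: [1.253, 2.872, 0.005]
force: [0.1, 3.2, 18.7]
opening: 0.0348
gripper_force: 50.0
```

```bash
python3 - <<'E'
from h import *
st()
for c in("side","top"):
        robot.read_camera(c);look(c,["hinge","crossbar"])
E
```

```text
33.25 [ 0.564  -0.0593  0.1099] F [ 0.05  3.19 18.67] T [ 0.503  0.005 -0.248] open 0.0348 g 50.0 q6 -0.94
side hinge [ 0.6016 -0.0808  0.1481] 0.76
side hinge [ 0.5618 -0.0545  0.1304] 0.41
side crossbar [ 0.671  -0.1184  0.2078] 0.48
top crossbar [ 0.6721 -0.1164  0.2089] 0.88
top crossbar [ 5.461e-01 -1.010e-02  3.000e-04] 0.23
```

play_rows --increments "0.1 0.1 0 -2 1;0.2 0.2 0 -4 1;0.3 0.3 0 -6 1;0.4 0.4 0 -8 1;0.5 0.5 0 -10 1;0.6 0.6 0 -12 1;0.8 0.7 0 -14 1;0.9 0.8 -0.1 -16 1;1 0.9 -0.1 -18 1;1.1 1 -0.1 -20 1;1.1 1 -0.1 -20 1"

```text
t: 34.65
tool_pos: [0.5642, -0.0586, 0.1102]
orientation: [0.735, 3.044, 0.001]
force: [0.5, -1.4, 19.6]
opening: 0.0351
gripper_force: 50.0
```

```bash
python3 - <<'E'
from h import *
st(); print(inc([.564,-.0593,.11]))
for c in("side","top"):
        robot.read_camera(c);look(c,["hinge","crossbar"])
E
```

```text
34.65 [ 0.5642 -0.0586  0.1102] F [ 0.47 -1.37 19.62] T [-0.122 -0.162 -0.267] open 0.0351 g 50.0 q6 -1.29
(array([-0.1, -0.7,  0.2]), 0, 'yaw now', np.float64(152.9))
side hinge [ 0.6008 -0.0806  0.1484] 0.75
top crossbar [ 0.6708 -0.119   0.2081] 0.74
```

Still holding. I'll turn another 26°, easing the push slightly.

play_rows --increments "0 0 0 -2 1;0 0 0 -4 1;0 0 -0.1 -6 1;0 0 -0.1 -8 1;0 0 -0.1 -10 1;0 0 -0.2 -12 1;0 0 -0.2 -14 1;0 0 -0.2 -16 1;0 0 -0.3 -18 1;0 0 -0.3 -20 1;0 0 -0.3 -22 1;0 0 -0.3 -24 1;0 0 -0.3 -26 1;0 0 -0.3 -26 1"

```text
t: 36.35
tool_pos: [0.5643, -0.058, 0.1106]
orientation: [0.031, 3.131, -0.001]
force: [0.3, 0.7, 20.4]
opening: 0.0351
gripper_force: 50.0
```

```bash
python3 - <<'E'
from h import *
st(); print(inc([.564,-.0593,.11]))
for c in("side","top"):
        robot.read_camera(c);look(c,["hinge","crossbar"])
E
```

```text
36.35 [ 0.5643 -0.058   0.1106] F [ 0.29  0.69 20.36] T [ 0.417 -0.192 -0.271] open 0.0351 g 50.0 q6 -1.74
(array([ 0.3, -1.3,  0.6]), 0, 'yaw now', np.float64(178.9))
side hinge [ 0.6023 -0.0828  0.1462] 0.91
side crossbar [ 0.672  -0.1165  0.2061] 0.96
top crossbar [ 0.6702 -0.1215  0.2084] 0.64
```

play_rows --increments "0 0 -0.1 -2 1;0 0 -0.1 -4 1;0 0 -0.1 -5 1;0 0 -0.1 -5 1"

```text
t: 37.05
tool_pos: [0.5642, -0.058, 0.1106]
orientation: [-0.104, 3.13, -0.002]
force: [0.4, 0.8, 18.5]
opening: 0.0354
gripper_force: 50.0
```

```bash
python3 -c "
from h import *
st()"
```

```text
37.05 [ 0.5642 -0.058   0.1106] F [ 0.42  0.79 18.52] T [ 0.462 -0.168 -0.515] open 0.0354 g 50.0 q6 -1.83
```

play_rows --increments "0 0 0 -1 1;0 0 0 -2 1;0 0 0 -3 1;0 0 0 -3 1"

```text
t: 37.45
tool_pos: [0.5642, -0.0581, 0.1106]
orientation: [-0.186, 3.126, -0.002]
force: [0.3, -0.0, 19.9]
opening: 0.0346
gripper_force: 50.0
```

```bash
python3 -c "
from h import *
st()
for c in('side','top'):
        robot.read_camera(c);look(c,['hinge','crossbar'])
st()"
```

```text
37.45 [ 0.5642 -0.0581  0.1106] F [ 0.35 -0.02 19.94] T [ 0.33  -0.062 -0.434] open 0.0346 g 50.0 q6 -1.88
side hinge [ 0.603  -0.0759  0.1466] 0.61
side crossbar [ 0.6737 -0.1119  0.2114] 0.91
top crossbar [ 0.6754 -0.1103  0.2093] 0.59
37.75 [ 0.5642 -0.0581  0.1106] F [ 0.49  0.64 20.74] T [ 0.289 -0.082 -0.453] open 0.0352 g 50.0 q6 -1.88
```

The torque jumped to about 0.5 N m, so the cap is at its stop, and the tin turned about 4°. I'll ease the push and turn the tin back.

play_rows --increments "0 0 0 1 1;0 0 0 2 1;-0.5 -0.4 -1 2 1;-1 -0.8 -2 2 1;-1.8 -1.5 -3 2 1;-1.8 -1.5 -3.2 3 1;-1.8 -1.5 -3.2 4 1;-1.8 -1.5 -3.2 5 1;-1.8 -1.5 -3.2 6 1;-1.8 -1.5 -3.2 6 1"

```text
t: 38.75
tool_pos: [0.5642, -0.0589, 0.1114]
orientation: [-0.022, 3.136, -0.0]
force: [0.5, 0.2, 9.5]
opening: 0.0353
gripper_force: 50.0
```

```bash
python3 -c "
from h import *
st()
for i in (1,2):
    for c in('side','top'):
        robot.read_camera(c);look(c,['hinge','crossbar'])
robot.read_camera('wrist');look('wrist',['hinge','tin'])"
```

```text
38.75 [ 0.5642 -0.0589  0.1114] F [0.47 0.25 9.52] T [ 0.343 -0.136  0.293] open 0.0353 g 50.0 q6 -1.78
side hinge [ 0.6012 -0.0796  0.148 ] 0.74
side hinge [ 0.6734 -0.1165  0.2087] 0.62
side crossbar [ 0.6719 -0.1165  0.2098] 0.65
top crossbar [ 0.6751 -0.117   0.2067] 0.66
side hinge [ 0.6014 -0.079   0.1463] 0.63
side crossbar [ 0.6711 -0.1149  0.2066] 0.85
side crossbar [ 0.5502 -0.0031 -0.0012] 0.23
top crossbar [ 0.6722 -0.1175  0.209 ] 0.6
wrist hinge [ 0.6044 -0.0782  0.1494] 0.69
wrist tin [ 0.562  -0.0591  0.0028] 0.66
```

The torque of 0.29 at 9.5 N means the cap may have screwed back a degree or two. I'll ease further, turn the tin back slightly past its heading, then press again and re-seat the cap at its stop.

play_rows --increments "0 0 -0.8 -1 1;0 0 -1.5 -1 1;0 0 -1.5 -1 1;0 0 -1.5 1 1;0 0 -1.5 2 1;0 0 -1.5 2.5 1;0 0 -1.5 2.5 1"

```text
t: 40.2
tool_pos: [0.563, -0.0592, 0.1116]
orientation: [0.047, 3.139, -0.001]
force: [2.1, -0.7, 7.0]
opening: 0.0349
gripper_force: 50.0
```

```bash
python3 -c "
from h import *
st()
for i in (1,2):
    for c in('side','top'):
        robot.read_camera(c);look(c,['crossbar'])
"
```

```text
40.2 [ 0.563  -0.0592  0.1116] F [ 2.06 -0.72  7.04] T [ 0.132 -0.362  0.231] open 0.0349 g 50.0 q6 -1.74
side crossbar [ 0.6668 -0.1176  0.2124] 0.9
top crossbar [ 0.6682 -0.1213  0.2081] 0.67
side crossbar [ 0.6656 -0.1213  0.2094] 0.59
top crossbar [ 0.6673 -0.1249  0.2115] 0.57
```

play_rows --increments "0.2 0 0.8 -0.5 1;0.2 0 1.6 -1 1;0.6 0 2.4 -1 1;0.8 0 3 -1 1;0.8 0 3 -1 1;0.8 0 3 -1 1"

```text
t: 41.2
tool_pos: [0.5632, -0.0593, 0.1107]
orientation: [0.02, 3.137, -0.001]
force: [-2.5, 2.0, 18.6]
opening: 0.035
gripper_force: 50.0
```

```bash
python3 -c "
from h import *
st()"
```

```text
41.2 [ 0.5632 -0.0593  0.1107] F [-2.47  2.04 18.56] T [ 0.439  0.27  -0.094] open 0.035 g 50.0 q6 -1.75
```

play_rows --increments "0 0 0 -1 1;0 0 0 -2 1;0 0 0 -2 1"

```text
t: 41.5
tool_pos: [0.5633, -0.0592, 0.1107]
orientation: [-0.035, 3.136, -0.001]
force: [-1.9, 0.8, 18.6]
opening: 0.0354
gripper_force: 50.0
```

```bash
python3 -c "
from h import *
st()"
```

```text
41.5 [ 0.5633 -0.0592  0.1107] F [-1.92  0.85 18.57] T [ 0.423  0.3   -0.393] open 0.0354 g 50.0 q6 -1.79
```

play_rows --increments "0 0 0 -0.8 1;0 0 0 -1.5 1;0 0 0 -1.5 1"

```text
t: 41.8
tool_pos: [0.5634, -0.0594, 0.1107]
orientation: [-0.076, 3.135, -0.001]
force: [-1.0, 0.3, 18.5]
opening: 0.035
gripper_force: 50.0
```

```bash
python3 -c "
from h import *
st()"
```

```text
41.8 [ 0.5634 -0.0594  0.1107] F [-1.03  0.34 18.48] T [ 0.414  0.152 -0.408] open 0.035 g 50.0 q6 -1.82
```

The torque is back at 0.4, so the cap is at its stop. I'll unwind, ease off and release.

play_rows --increments "0 0 0 1.2 1;0 0 0 2.4 1;0 0 0 2.4 1;-0.4 0 -1.5 2.4 1;-0.8 0 -3 2.4 1;-0.8 0 -3.8 2.4 1;-0.8 0 -3.8 2.4 1"

```text
t: 42.5
tool_pos: [0.5626, -0.0592, 0.1118]
orientation: [-0.011, 3.14, -0.0]
force: [3.6, -0.4, 6.8]
opening: 0.0353
gripper_force: 50.0
```

play_rows --increments "0 0 0 0 0.2;0 0 0 0 0;0 0 0 0 -0.3;0 0 0 0 -0.3;0 0 0 0 -0.3;0 0 0 0 -0.3;0 0 -15 0 -0.3;0 0 -40 0 -0.3;0 0 -80 0 -0.3;0 0 -120 0 -0.3;0 0 -150 0 -0.3;0 0 -150 0 -0.3"

```text
t: 43.7
tool_pos: [0.5646, -0.0595, 0.2691]
orientation: [-0.011, 3.131, -0.003]
force: [0.5, 1.5, 0.5]
opening: 0.0603
gripper_force: 0.0
```

```bash
python3 - <<'E'
from h import *
st()
for i in (1,2):
    for c in('side','top',"wrist"):
        im=robot.read_camera(c);look(c,['hinge','crossbar','cap_top','tin'])
cv2.imwrite("pics/w9.png",im)
E
```

```text
43.7 [ 0.5646 -0.0595  0.2691] F [0.46 1.46 0.48] T [ 0.029 -0.136 -0.043] open 0.0603 g 0.0 q6 -1.77
side hinge [ 0.5993 -0.0839  0.1484] 0.57
side crossbar [ 0.6723 -0.1194  0.2106] 0.94
side cap_top [ 0.5586 -0.0512  0.1332] 0.74
side tin [ 0.5602 -0.053   0.0038] 0.69
top crossbar [ 0.6696 -0.1207  0.2085] 0.4
wrist hinge [ 0.6041 -0.0784  0.15  ] 0.57
wrist crossbar [ 0.6688 -0.1176  0.207 ] 0.87
wrist cap_top [ 0.5605 -0.0586  0.1347] 0.95
wrist tin [ 0.5614 -0.0606  0.0043] 0.84
side hinge [ 0.598  -0.0815  0.1494] 0.84
side crossbar [ 0.6699 -0.1203  0.2116] 0.91
side cap_top [ 0.5588 -0.0564  0.1281] 0.77
side tin [ 0.5584 -0.0526 -0.    ] 0.8
top crossbar [ 0.6695 -0.1167  0.2083] 0.39
wrist crossbar [ 0.6673 -0.1206  0.2075] 0.6
wrist cap_top [ 0.5631 -0.06    0.1326] 0.72
wrist tin [ 0.56   -0.0622  0.0046] 0.86
```

View pics/w9.png

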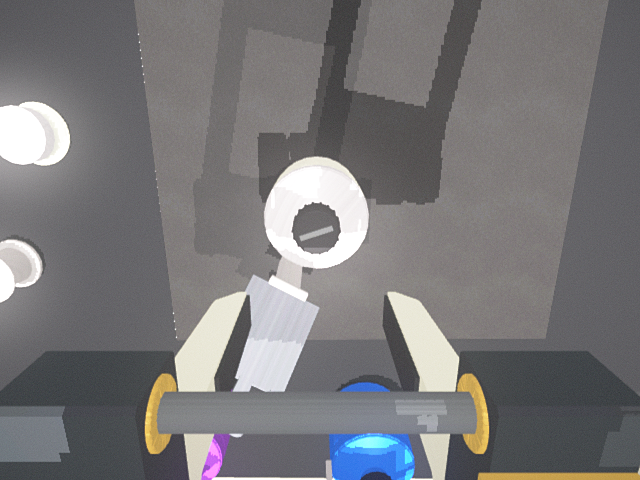

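The index line on the cap, now from (302,240) to (332,228), shows about 136° of turn against the 137.5° stop. The tab is folded back and the tin is upright at its original place and heading. I'm handing in.

```bash
python3 -c "
from plant import robot
print(robot.close_job())"
```

```text
the job is handed in; nothing more can be done
None
```

Job handed in: tab folded back to its stop, cap unscrewed to its stop (about 136° measured against 137.5°), and the tin upright at its original place and heading, but only because I turned it back after it slipped about 25° once and about 4° at the stop.

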